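Sleeve the spigot and hold the gauge shutter half open

TASK

Get the optical diameter gauge ready for a reading: push the plain tall sleeve fully down onto the gauge's upright spigot and let go of it. Then, with the fingers, slide the sprung shutter by its upright lug to half of its travel (the bold middle mark), never running it up to its far stop, and finish while still holding it there against the spring. Leave the other things on the bench where they are.

Things in the scene. Friction and masses are not known exactly. Their poses are not given: they have to be found in the camera images.
- gauge: Optical gauge, fixed, yaw up to 25 deg. Origin on the bench, z up. Steel plate x -110..110, y -110..180, z to 16 mm. On it: grey lamp house x -95..95, y -100..-30, z to 85, with rails (to z 91) and sprung shutter on top, far stop block at x 79..95 (to z 101), spring tube beyond; spigot at (-35, 55); grey receiver box x -80..10, y 135..175, z to 80. The shutter opens along the gauge's +x.
- spigot_foot (a point): Foot of the spigot, on its axis, on the base plate's top (16 mm above the bench); same axes as the gauge. The spigot is an upright steel pin 22 mm in diameter, 40 tall, the top 5 mm tapered to 14 mm diameter. A fully seated sleeve stands on the plate with its origin at this point.
- sleeve: The plain tall sleeve: a steel tube, outside diameter 36 mm, bore 25 mm right through, 60 tall, about 0.24 kg, standing upright on the bench. Origin at the centre of its underside, z up along its axis.
- shutter (a joint): Travel of the sprung shutter in metres: 0 = closed (where the spring returns it), 0.070 = far stop, 0.035 = half travel. It grows as the shutter slides along the gauge's +x. The spring pushes back with about 3.6 N at 0, 7.8 N at half and 12 N at the far stop.
- lug_top (a point): Centre of the top of the shutter's lug, 135 mm above the bench; axes as the gauge's. The lug is an upright aluminium block to take or push the shutter by: 14 mm along the slide (x), 26 across (y), 42 tall, its foot (93 mm above the bench) on a 50 x 32 mm carriage plate. It moves with the shutter.
- half_mark (a point): Where the centre of the lug's top is at half travel: fixed to the gauge at (0, -65, 135) mm, in line with the bold middle one of three engraved marks on the lamp house top and rail (the thin outer ones are at closed and at far stop).
- ring_gauge: Bystander: short thick steel ring 60 mm in diameter, bore 25, 18 tall, flat on the bench. Origin under its centre.
- setting_plug: Bystander: solid steel setting plug standing upright, foot 38 mm in diameter, body 26, thin stub 14 on top, 68 tall. Origin under its centre.
- gauge_block: Bystander: small steel block 30 x 9 x 12 mm lying on the gauge's base plate, beyond the spigot. Origin under its centre.
- screwdriver: Bystander: screwdriver lying on the bench, right of the robot.
- cleaner: Bystander: white bottle 52 mm in diameter, 130 tall, standing on the right. Origin under its centre.
- cup: Bystander: black cup 72 mm wide, 75 tall, at the far side. Origin under its centre.

How it is judged:
On the way, in this order (a step that is already met when the one before it is completed fails the run):
1. the sleeve stands fully down on the spigot, let go (horizontal distance between sleeve and spigot_foot below 0.004 m and z of sleeve in the frame of spigot_foot between -0.003 and 0.003 m and angle between sleeve's own z axis and vertical below 0.06 rad and contact force between each of the arm, the fingers and sleeve below 0.1 N), for 0.2 s.
2. the shutter is held at half travel by its lug (value of joint shutter between 0.028 and 0.042 m and velocity of joint shutter between -0.01 and 0.01 m/s and contact force between the fingers and shutter above 2 N), for 0.3 s.
At the end, for the whole second after the job is handed in: Sleeve on the base plate over the spigot (axis within 4 mm, foot within 3 mm, tilt under 0.06 rad), untouched by the robot; shutter still (under 10 mm/s) at 28 to 42 mm of its 70 mm travel, held by the fingers on its lug (over 2 N), with no loose thing propping it (all of step 1 and all of step 2 and contact force between shutter and sleeve below 0.1 N and contact force between shutter and ring_gauge below 0.1 N and contact force between shutter and setting_plug below 0.1 N and contact force between shutter and gauge_block below 0.1 N and contact force between shutter and screwdriver below 0.1 N and contact force between shutter and cleaner below 0.1 N and contact force between shutter and cup below 0.1 N); the arm keeps its last pose, push and grip.
It fails at once if the shutter is run up to its far stop (value of joint shutter above 0.067 m).
It fails at once if a bystander is shifted by more than 30 mm (distance of any of ring_gauge, setting_plug, gauge_block, screwdriver, cleaner, cup from where it was at the start of the episode above 0.03 m).
It also fails if it takes over 51 s, if anything falls off the work surface, if the arm or the gripper's body presses on something with over 40 N, if the wrist force passes 120 N, or if a joint passes its speed limit or range.

ROBOT

A 6-joint arm with a two-finger parallel gripper is mounted at the origin on the work surface. World frame = base frame: x ahead of the robot, y to its left, z up, the work surface at z = 0. Lengths are in m, angles in rad, forces in N, time in s.
With the tool pointing down it reaches from about 0.35 to 0.8 m from the base axis. Payload 7.3 kg.
Tool frame: the origin (TCP) lies between the finger pads; the fingertips stand 25 mm ahead of it and the grasp point (between the pads) lies 6 mm ahead of it (r.tip_extent is the distance from the TCP to the fingertips, in m); z points along the fingers, y is the direction in which the jaws open and shut (so a half turn about z gives the same grasp; the last joint's range is limited). The gripper opens to 85 mm and grips with 20 to 120 N. Pads are 22 mm wide; open, the fingers measure 114 mm over their backs; the gripper's body (76 mm by 85 mm) begins 54 mm behind the grasp point. The pads swing forward as they close: fully open they stand 13 mm farther back than shut.
Start: joints at [-1.393, 0.342, 1.524, -0, 1.275, -0.146], TCP at [0.167, -0.498, 0.219] pointing down, gripper open.
Joint ranges: [-2.53, 2.53], [-0.77, 2.02], [0.04, 2.7], [-1, 4.14], [0.28, 2.66], [-3.11, 3.11]. Speed limits (rad/s): [2.57, 2.57, 3.14, 3.14, 3.14, 3.14].

INTERFACE

Orientations are given as a unit quaternion [x, y, z, w].
In Python, from workcell import r, command_gripper, optics gives the robot as it stands. The module is installed in compiled form; this text tells all that it offers. Calls block until the motion is done:
- r.reach(position, orientation): joint-space move of the TCP to a pose.
- r.move_straight(position, orientation=None, speed=0.15, max_force=None): straight line of the TCP; orientation=None keeps the orientation; speed is the mean speed in m/s. With max_force (N) it stops when the force on the tool has changed by that much, and returns True; else False.
- r.movej(angles): joint-space move.
- command_gripper(opening, force=None): finger opening in m; force is the grip in N (None keeps the last); returns when the fingers have stopped.
- r.hold(seconds).
- r.solve_ik(position, orientation): joint angles nearest the present ones, or None.
- r.read_state(): the state.
- optics.get_image(name): name is "side" or "top" or "wrist"; returns (picture, depth): 384x512x3 uint8, red, green, blue; 384x512 float32, m along the optical axis (not along the pixel's ray), 0 where there is no reading.
- optics.camera_model(name): a dict with "K" (3x3 intrinsics, pixels), "k1" (the pictures are not rectified: a ray, as slopes to the right and down, at radius r is drawn at 1 + k1 r^2 times it, then the intrinsics apply), "R" (3x3) and "t" (3): a world point X has camera coordinates R X + t; the wrist camera has in their place "tool_from_camera" (4x4, takes a point from camera to tool coordinates, whose origin is the TCP and whose axes are the flange's). Camera axes: x right, y down, z forward; pixel columns grow to the right and rows downward; lengths in m; the calibration is good to about 2 mm. A picture is of the moment at which its call begins: read the wrist's pose just before it. camera_model takes no time and is no camera call.
A pose or a line that the arm cannot do raises r.PlanningError and nothing moves.
- r.finish_job(): hands the job in, once; it reports no verdict.
The state is a dict: "time_s": time; "joint_positions": joint angles; "dq": joint speeds; "tau": joint torques, N m; "eef_pos": TCP position; "eef_rot": TCP orientation; "contact_force": force on the tool from outside, world axes, zero at the start; "torque": the same for the moment, N m; "grip_width": finger opening in m.
Only numpy, scipy, OpenCV 4.12 (cv2) and the standard library are available. Lean on these libraries where they do the work, as an engineer would, in place of code of your own. Each camera call takes 0.05 s, during which the arm holds its last target.

## Working session

There is one attempt and no reset: what is moved stays moved. The work goes in short steps, each a Python script; the robot and the scene stay as the last script left them, time stands still between calls to the robot, and variables do not carry over. Pictures are saved under pics/ and viewed, and the job is handed in when it is done.

```bash
mkdir -p pics; ls
python3 - <<'E'
from workcell import r, command_gripper, optics
import cv2, numpy as np
for n in ["side","top","wrist"]:
    p,d=optics.get_image(n); cv2.imwrite(f"pics/{n}0.png",p[:,:,::-1]); np.savez(f"pics/{n}0.npz",p=p,d=d)
    m=optics.camera_model(n); print(n,{k:np.round(v,4).tolist() for k,v in m.items()})
s=r.read_state(); print(s, r.tip_extent)
E
```

```text
pics
side {'K': [[398.0935, 0.0, 255.2503], [0.0, 398.0935, 194.8471], [0.0, 0.0, 1.0]], 'k1': -0.0522, 'R': [[-0.9727, -0.232, 0.0066], [-0.168, 0.6843, -0.7096], [0.1601, -0.6914, -0.7046]], 't': [0.5249, 0.1962, 1.1981]}
top {'K': [[476.7282, 0.0, 251.1002], [0.0, 476.7282, 193.7822], [0.0, 0.0, 1.0]], 'k1': -0.0479, 'R': [[0.0247, -0.9997, 0.0016], [-0.9938, -0.0247, -0.1083], [0.1083, 0.001, -0.9941]], 't': [-0.0688, 0.5571, 1.5835]}
wrist {'K': [[343.893, 0.0, 252.7737], [0.0, 343.893, 188.7968], [0.0, 0.0, 1.0]], 'k1': -0.0971, 'tool_from_camera': [[0.0015, -0.9592, -0.2826, 0.0734], [1.0, 0.0012, 0.0013, -0.0012], [-0.0009, -0.2826, 0.9592, -0.1549], [0.0, 0.0, 0.0, 1.0]]}
{'time_s': 0.15, 'joint_positions': array([-1.39298269e+00,  3.42572448e-01,  1.52478416e+00, -2.18484821e-05,
        1.27539671e+00, -1.46016986e-01]), 'dq': array([ 1.74902459e-04, -1.60108912e-03, -3.34647185e-03,  8.02413794e-04,
        8.17716845e-05,  8.47914737e-04]), 'tau': array([ 6.20339688e-04, -4.33907962e+01, -2.46148342e+01, -1.94209174e-04,
        5.68812975e-03, -3.42241333e-05]), 'eef_pos': array([ 0.16700624, -0.49740367,  0.21848523]), 'eef_rot': array([ 9.86919649e-01,  1.61211881e-01, -1.96737846e-05, -5.80090376e-04]), 'contact_force': array([-0.08570643, -0.31082631,  0.2048323 ]), 'torque': array([ 0.00055703, -0.0023296 ,  0.00276719]), 'grip_width': 0.0852355021472147} 0.025
```

View pics/top0.png

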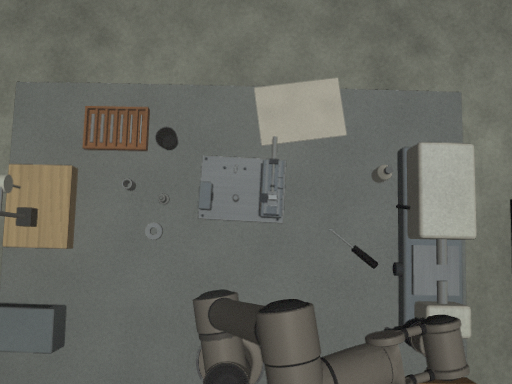

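View pics/side0.png

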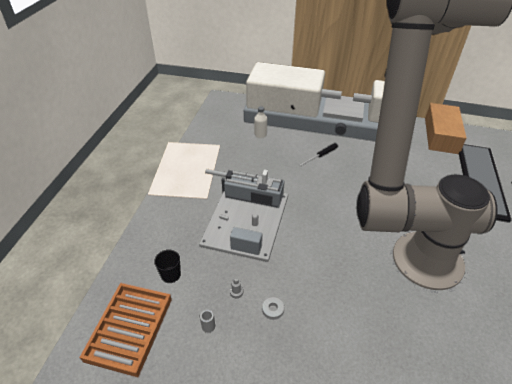

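View pics/wrist0.png

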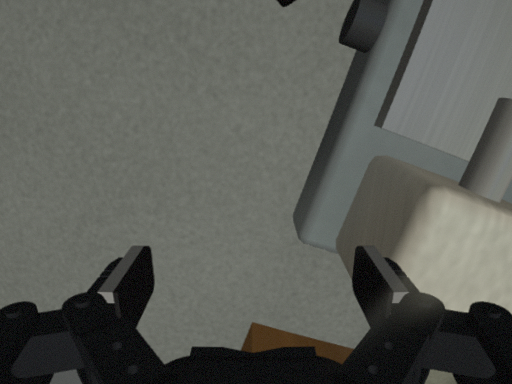

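The top view shows the sleeve at (128,184), plug at (163,199), ring at (153,231), and the gauge around (240,188), with its +x pointing up in the image. The lug is at about (271,197). Next I'll work out positions.

```bash
cat > h.py <<'E'
import numpy as np, cv2
from scipy.spatial.transform import Rotation as Rn
def rays(m,uv):
    K=np.array(m["K"]); uv=np.atleast_2d(uv).astype(float)
    x=(uv-[K[0,2],K[1,2]])/[K[0,0],K[1,1]]; y=x.copy()
    for _ in range(20): y=x/(1+m["k1"]*(y**2).sum(1,keepdims=True))
    return y
def pose(m,s=None):
    if "R" in m: R=np.array(m["R"]).T; return R,-R@np.array(m["t"])
    T=np.array(m["tool_from_camera"]); Q=Rn.from_quat(s["eef_rot"]).as_matrix()
    return Q@T[:3,:3], Q@T[:3,3]+np.array(s["eef_pos"])
def deproj(m,uv,d,s=None):
    R,c=pose(m,s); y=rays(m,uv); d=np.ravel(d)[:,None]
    return (np.hstack([y,np.ones((len(y),1))])*d)@R.T+c
def atz(m,uv,z,s=None):
    R,c=pose(m,s); y=rays(m,uv); v=np.hstack([y,np.ones((len(y),1))])@R.T
    return c+v*((z-c[2])/v[:,2:3])
def proj(m,X,s=None):
    R,c=pose(m,s); p=(np.atleast_2d(X)-c)@R; y=p[:,:2]/p[:,2:3]
    y=y*(1+m["k1"]*(y**2).sum(1,keepdims=True)); K=np.array(m["K"])
    return y*[K[0,0],K[1,1]]+[K[0,2],K[1,2]]
def cloud(m,d,s=None):
    v,u=np.mgrid[0:d.shape[0],0:d.shape[1]]
    return deproj(m,np.c_[u.ravel(),v.ravel()],d.ravel(),s).reshape(*d.shape,3)
E
python3 - <<'E'
from workcell import optics
from h import *
m=optics.camera_model("top"); f=np.load("pics/top0.npz"); d=f["d"]
C=cloud(m,d); z=C[...,2]
for n,(u0,v0,u1,v1),lo,hi in [("sleeve",(115,170,142,198),.03,.1),("plug",(152,188,174,210),.02,.1),("ring",(140,218,168,244),.008,.1),("plate",(190,145,295,230),.010,.022),("lug",(255,150,295,230),.115,.15),("recv",(190,145,225,230),.06,.09),("spig",(225,185,245,212),.035,.07)]:
    w=np.zeros(z.shape,bool); w[v0:v1,u0:u1]=1; w&=(z>lo)&(z<hi)&(d>0); P=C[w]
    print(n,len(P),P.mean(0).round(4),np.median(P,0).round(4),P.min(0).round(3),P.max(0).round(3))
    if n in("plate","recv"):
        rc=cv2.minAreaRect(P[:,:2].astype(np.float32)*1000); print(rc)
p=f["p"][135:245,100:300]; cv2.imwrite("pics/topz.png",cv2.resize(p[:,:,::-1],None,fx=4,fy=4,interpolation=cv2.INTER_CUBIC))
E
```

```text
sleeve 85 [0.5812 0.3617 0.0533] [0.5812 0.3623 0.057 ] [0.564 0.344 0.031] [0.599 0.38  0.067]
plug 48 [0.5356 0.2421 0.0465] [0.5348 0.2398 0.0485] [0.524 0.231 0.02 ] [0.549 0.257 0.059]
ring 214 [0.4267 0.2732 0.0168] [0.4267 0.2731 0.017 ] [0.395 0.227 0.008] [0.466 0.303 0.029]
plate 3222 [5.791e-01 1.000e-04 1.570e-02] [0.5833 0.0024 0.0156] [ 0.441 -0.2    0.01 ] [0.731 0.154 0.022]
((586.5707397460938, -24.9893798828125), (287.2557678222656, 355.8918151855469), 1.4417060613632202)
lug 40 [ 0.5388 -0.1231  0.1333] [ 0.5387 -0.1232  0.1349] [ 0.533 -0.135  0.116] [ 0.545 -0.112  0.143]
recv 340 [0.5461 0.0958 0.079 ] [0.5456 0.0957 0.0791] [0.502 0.074 0.061] [0.592 0.117 0.09 ]
((547.3427734375, 95.1981201171875), (90.6364974975586, 42.807064056396484), 1.0961904525756836)
spig 19 [ 0.5419 -0.0038  0.054 ] [ 0.5402 -0.0044  0.0541] [ 0.534 -0.012  0.046] [0.555 0.005 0.061]
```

View pics/topz.png

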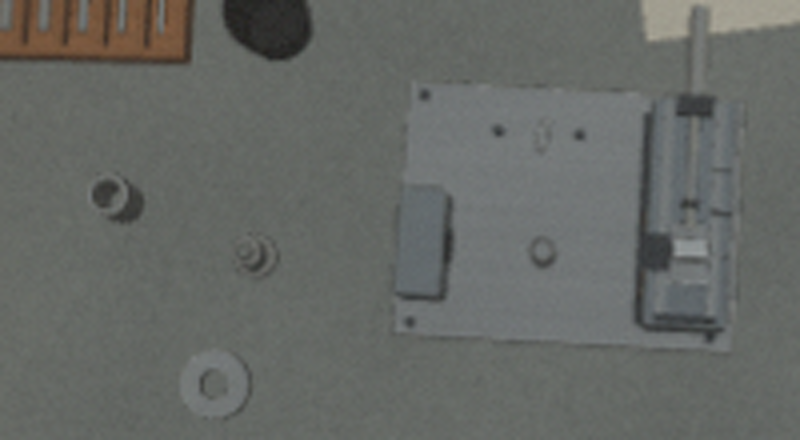

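The gauge yaw is only about -2°. I'll take closer wrist views over the gauge and then over the sleeve, with the jaws along the gauge's x throughout.

Run:
```python
from workcell import r, command_gripper, optics
from h import *
s=r.read_state()
def q(yaw,flip):
    # tool y along gauge x (flip: -x), z down
    x=np.array([np.cos(yaw),np.sin(yaw),0]); 
    if flip: x=-x
    z=np.array([0,0,-1.]); return Rn.from_matrix(np.c_[np.cross(x,z),x,z]).as_quat()
for fl in (0,1):
  for p in ([.52,-.03,.33],[.58,.362,.2],[.541,-.004,.1],[.54,-.123,.114],[.575,-.123,.114]):
    j=r.solve_ik(p,q(-.035,fl)); print(fl,p,None if j is None else j.round(2))
```

```text
0 [0.52, -0.03, 0.33] [-0.2   0.27  1.32 -0.    1.55 -0.17]
0 [0.58, 0.362, 0.2] [ 0.45  0.66  1.05 -0.    1.43  0.48]
0 [0.541, -0.004, 0.1] [-0.15  0.49  1.64 -0.    1.01 -0.11]
0 [0.54, -0.123, 0.114] [-0.36  0.5   1.59 -0.    1.05 -0.33]
0 [0.575, -0.123, 0.114] [-0.34  0.55  1.49 -0.    1.1  -0.31]
1 [0.52, -0.03, 0.33] [-0.2   0.27  1.32 -0.    1.55  2.97]
1 [0.58, 0.362, 0.2] [ 0.45  0.66  1.05 -0.    1.43 -2.66]
1 [0.541, -0.004, 0.1] [-0.15  0.49  1.64 -0.    1.01  3.03]
1 [0.54, -0.123, 0.114] [-0.36  0.5   1.59 -0.    1.05  2.81]
1 [0.575, -0.123, 0.114] [-0.34  0.55  1.49 -0.    1.1   2.84]
```

```bash
cat >> h.py <<'E'
def q(yaw):
    x=np.array([np.cos(yaw),np.sin(yaw),0]); z=np.array([0,0,-1.])
    return Rn.from_matrix(np.c_[np.cross(x,z),x,z]).as_quat()
E
python3 - <<'E'
from workcell import r, command_gripper, optics
from h import *
def snap(n):
    s=r.read_state(); p,d=optics.get_image("wrist"); cv2.imwrite(f"pics/{n}.png",p[:,:,::-1])
    np.savez(f"pics/{n}.npz",p=p,d=d,eef_pos=s["eef_pos"],eef_rot=s["eef_rot"]); print(n,s["time_s"],s["eef_pos"])
r.reach([.53,-.04,.32],q(-.035)); r.hold(.2); snap("g1")
r.reach([.58,.362,.22],q(-.035)); r.hold(.2); snap("s1")
E
```

```text
g1 2.475 [ 0.5299212  -0.04065497  0.31987853]
s1 4.2667 [0.58063517 0.36088568 0.2206142 ]
```

View pics/g1.png

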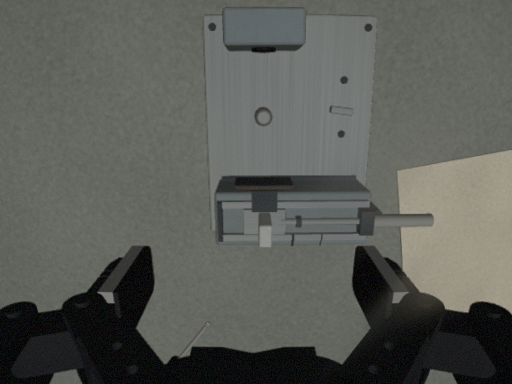

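View pics/s1.png

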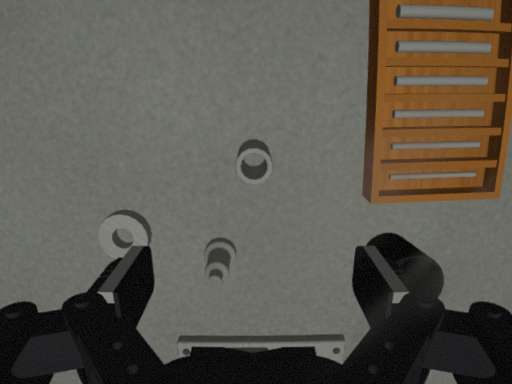

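g1 shows the spigot top at about (263,116), the lug top at about (265,235) and the gauge block at (341,111). s1 shows the sleeve rim at about (254,166), the plug at (217,268), the ring at (123,236) and the cup at (405,265). Now I'll measure these more finely.

Run:
```python
from workcell import optics
from h import *
m=optics.camera_model("wrist")
f=np.load("pics/s1.npz"); s={k:f[k] for k in("eef_pos","eef_rot")}
C=cloud(m,f["d"],s); z=C[...,2]
w=np.zeros(z.shape,bool); w[135:200,225:285]=1; top=w&(abs(z-.06)<.006)&(f["d"]>0)
P=C[top]; print("sleeve rim",len(P),P.mean(0).round(4),np.median(z[top]).round(4)); 
cn,_=cv2.findContours(top.astype(np.uint8),cv2.RETR_EXTERNAL,cv2.CHAIN_APPROX_NONE); c=max(cn,key=len)[:,0]
print("fit px",cv2.fitEllipse(c)); e=cv2.fitEllipse(c)
print("sleeve",atz(m,[e[0]],.06,s).round(4)); XY=atz(m,c,.06,s)[:,:2]*1000; print(cv2.minEnclosingCircle(XY.astype(np.float32)))
mt=optics.camera_model("top"); print("sleeve in top px",proj(mt,[[*atz(m,[e[0]],.06,s)[0]]]).round(1))
f=np.load("pics/g1.npz"); s={k:f[k] for k in("eef_pos","eef_rot")}
C=cloud(m,f["d"],s); z=C[...,2]; ok=f["d"]>0
for n,(u0,v0,u1,v1),lo,hi in [("lug",(250,210,285,260),.128,.142),("recv",(215,5,312,55),.075,.086),("spig",(250,102,278,132),.05,.06),("lamp",(205,170,385,250),.08,.095)]:
    w=np.zeros(z.shape,bool); w[v0:v1,u0:u1]=1; w&=(z>lo)&(z<hi)&ok; P=C[w]
    print(n,len(P),P.mean(0).round(4),"medz",np.median(P[:,2]).round(4),cv2.minAreaRect((P[:,:2]*1000).astype(np.float32)))
w=(abs(z-.016)<.004)&ok; w[:, :195]=0;w[:,385:]=0;w[185:]=0
k=cv2.morphologyEx(w.astype(np.uint8),cv2.MORPH_OPEN,np.ones((5,5)))
P=C[k>0]; print("plate",len(P),cv2.minAreaRect((P[:,:2]*1000).astype(np.float32)), np.median(P[:,2]))
p=f["p"][90:260,195:385]; cv2.imwrite("pics/g1z.png",cv2.resize(p[:,:,::-1],None,fx=4,fy=4,interpolation=cv2.INTER_CUBIC)[:600,:800])
p=f["p"];
```

```text
sleeve rim 609 [0.5825 0.3641 0.0593] 0.0595
fit px ((253.255859375, 165.0259246826172), (36.561458587646484, 36.6766471862793), 128.5980224609375)
sleeve [[0.5825 0.3644 0.06  ]]
((582.5667114257812, 364.17449951171875), 17.97825050354004)
sleeve in top px [[125.8 182.6]]
lug 304 [ 0.5414 -0.1196  0.1344] medz 0.1347 ((541.5733642578125, -120.53182983398438), (25.743576049804688, 13.126206398010254), 88.36856842041016)
recv 3189 [0.5478 0.0977 0.0796] medz 0.0797 ((547.7886962890625, 98.05802154541016), (39.82777786254883, 90.23568725585938), 87.935546875)
spig 146 [ 0.5446 -0.0015  0.0535] medz 0.0535 ((544.9069213867188, -1.9334907531738281), (20.461027145385742, 20.660932540893555), 43.83625793457031)
lamp 6985 [ 0.5764 -0.1189  0.088 ] medz 0.0862 ((583.86962890625, -120.25566101074219), (74.6004638671875, 205.54757690429688), 87.7243881225586)
plate 23393 ((580.2452392578125, 12.68328857421875), (218.80807495117188, 221.28367614746094), 88.69712829589844) 0.015986412585856147
```

Run:
```python
# gauge model fit: predicted outline overlays
from workcell import optics
from h import *
m=optics.camera_model("wrist")
f=np.load("pics/g1.npz"); s={k:f[k] for k in("eef_pos","eef_rot")}
g=cv2.cvtColor(f["p"],cv2.COLOR_RGB2GRAY)
c=cv2.HoughCircles(cv2.resize(cv2.GaussianBlur(g,(3,3),0)[95:137,240:288],None,fx=6,fy=6,interpolation=cv2.INTER_CUBIC),cv2.HOUGH_GRADIENT,1,60,param1=60,param2=20,minRadius=20,maxRadius=75)
print([(x/6+240-.4,y/6+95-.4,rr/6) for x,y,rr in c[0]] if c is not None else None)
for z in(.021,.056): print(atz(m,[[263,116],[341,111]],z,s).round(4))
```

```text
None
[[ 5.458e-01 -3.100e-03  2.100e-02]
 [ 6.477e-01  4.000e-04  2.100e-02]]
[[ 5.448e-01 -3.000e-04  5.600e-02]
 [ 6.389e-01  2.900e-03  5.600e-02]]
```

View pics/g1z.png

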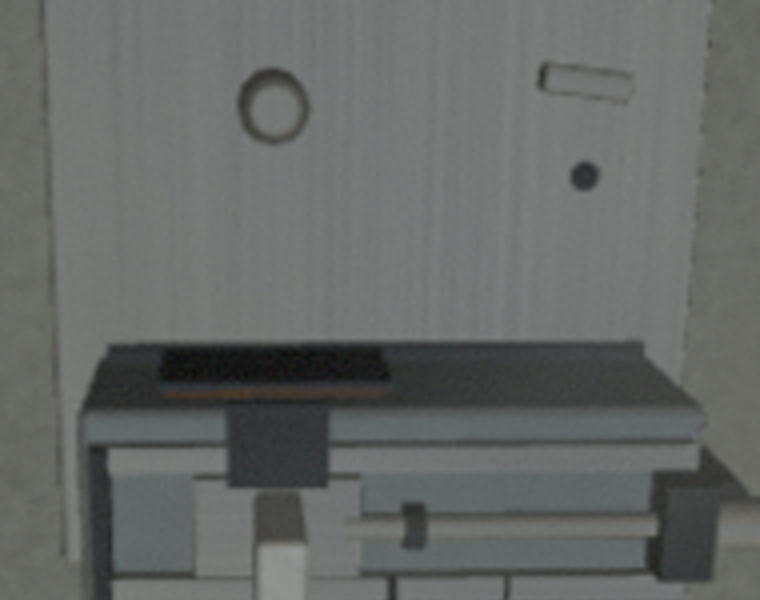

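The wrist fit gives the sleeve at (0.5825, 0.3642), the spigot at (0.545, -0.0014), the lug top at (0.5415, -0.120), and a yaw of about -1.8°. Next I'll grasp the sleeve.

```bash
cat >> h.py <<'E'
def snap(n):
    from workcell import r, optics
    s=r.read_state(); p,d=optics.get_image("wrist"); cv2.imwrite(f"pics/{n}.png",p[:,:,::-1])
    np.savez(f"pics/{n}.npz",p=p,d=d,eef_pos=s["eef_pos"],eef_rot=s["eef_rot"]); print(n,s["time_s"],s["eef_pos"])
E
python3 - <<'E'
from workcell import r, command_gripper, optics
from h import *
Q=q(-.032)
r.move_straight([.5825,.364,.12],Q,speed=.15)
print(r.move_straight([.5825,.364,.051],Q,speed=.1,max_force=10))
print(r.read_state()["contact_force"])
command_gripper(.02,40); s=r.read_state(); print(s["time_s"],s["grip_width"],s["eef_pos"],s["contact_force"])
r.move_straight([.5825,.364,.15],Q,speed=.12); r.hold(.1); s=r.read_state(); print(s["grip_width"],s["contact_force"]); snap("h1")
E
```

```text
False
[ 0.39543463  0.10913293 -0.42320384]
6.6083 0.019590774795446065 [0.5824945  0.36401238 0.05099353] [ 0.10492339 -0.40425303 -0.98561115]
0.01988906867773534 [-0.10949542  0.6464568  -0.02401684]
h1 7.6833 [0.58199809 0.36373656 0.14875739]
```

View pics/h1.png

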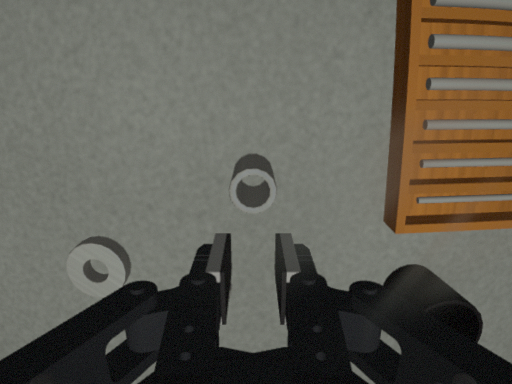

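The grasp failed: the fingers closed to 20 mm and the sleeve still stands at about (253,190) in the image. I'll check whether it moved and why it was missed.

Run:
```python
from workcell import r,optics
from h import *
m=optics.camera_model("wrist")
f=np.load("pics/h1.npz"); s={k:f[k] for k in("eef_pos","eef_rot")}
C=cloud(m,f["d"],s); z=C[...,2]
w=np.zeros(z.shape,bool); w[145:225,215:290]=1; top=w&(abs(z-.06)<.008)&(f["d"]>0)
cn,_=cv2.findContours(top.astype(np.uint8),cv2.RETR_EXTERNAL,cv2.CHAIN_APPROX_NONE); c=max(cn,key=len)[:,0]
e=cv2.fitEllipse(c); print(e,atz(m,[e[0]],.06,s).round(4),np.median(z[top]))
print(Rn.from_quat(s["eef_rot"]).as_matrix().round(3))
q=r.read_state(); print(q["grip_width"],q["time_s"])
for z in(0,.006,.025): print(proj(m,[s["eef_pos"]+Rn.from_quat(s["eef_rot"]).as_matrix()@[0,0,z]],s))
mt=optics.camera_model("top");p,d=optics.get_image("top"); cv2.imwrite("pics/t2.png",cv2.resize(p[100:250,90:290,::-1],None,fx=4,fy=4,interpolation=cv2.INTER_CUBIC))
p,d=optics.get_image("side"); cv2.imwrite("pics/sd2.png",cv2.resize(p[200:350,110:310,::-1],None,fx=4,fy=4,interpolation=cv2.INTER_CUBIC))
```

```text
((252.206298828125, 189.09190368652344), (46.57680892944336, 46.69488525390625), 91.21073913574219) [[0.5826 0.365  0.06  ]] 0.05951480223752818
[[ 0.032  0.999 -0.002]
 [ 0.999 -0.032 -0.001]
 [-0.001 -0.002 -1.   ]]
0.019989382830600637 7.7333
[[250.58303753 242.80630325]]
[[250.64538918 237.71915552]]
[[250.81908719 223.57586846]]
```

View pics/sd2.png

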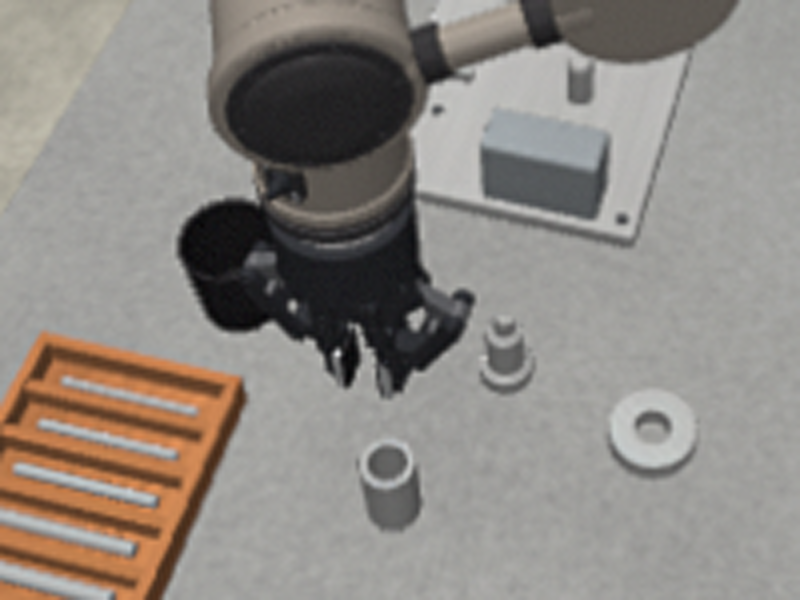

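View pics/t2.png

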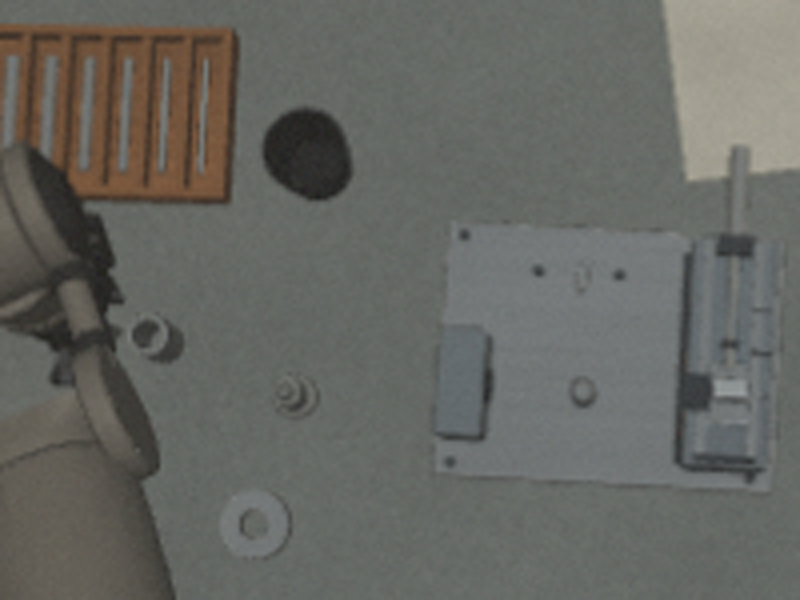

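Run:
```python
from workcell import r,optics
from h import *
s=r.read_state()
for n in("side","top"):
    m=optics.camera_model(n)
    P=[np.array(s["eef_pos"])+[0,0,-.025],np.array(s["eef_pos"]),[.5826,.3645,.06],[.5826,.3645,.0],[.545,-.0014,.056]]
    uv=proj(m,P); o=[110,200] if n=="side" else [90,100]
    print(n,uv.round(1).tolist(),((uv-o)*4).round(0).tolist())
p,d=optics.get_image("side"); C=cloud(optics.camera_model("side"),d)
for n,(u0,v0,u1,v1) in dict(f=(188,280,215,300),s=(198,308,217,335)).items():
    A=C[v0:v1,u0:u1].reshape(-1,3); A=A[A[:,2]>.04]; print(n,len(A),np.median(A,0).round(3),A.min(0).round(3),A.max(0).round(3))
```

```text
side [[203.2, 302.7], [202.3, 297.2], [205.3, 316.0], [207.2, 327.1], [253.8, 215.3]] [[373.0, 411.0], [369.0, 389.0], [381.0, 464.0], [389.0, 509.0], [575.0, 61.0]]
top [[120.8, 180.1], [118.7, 179.0], [125.8, 182.6], [130.3, 184.9], [234.9, 196.6]] [[123.0, 320.0], [115.0, 316.0], [143.0, 330.0], [161.0, 339.0], [580.0, 386.0]]
f 354 [0.568 0.373 0.21 ] [0.352 0.352 0.161] [0.609 0.816 0.98 ]
s 145 [0.579 0.365 0.056] [0.352 0.345 0.041] [0.598 0.816 0.98 ]
```

The sleeve wasn't touched: it still stands at (0.5826, 0.365). In both the side and wrist pictures the fingertips look shallower than the text says, so I'll measure them from depth.

Run:
```python
from workcell import r,optics
from h import *
m=optics.camera_model("wrist")
E0={"eef_pos":np.zeros(3),"eef_rot":[0,0,0,1]}
for n in("s1","h1"):
    f=np.load(f"pics/{n}.npz"); C=cloud(m,f["d"],E0); d=f["d"]
    w=(d>0)&(d<.2); print(n,w.sum(), C[w].min(0).round(3) if w.any() else "", C[w].max(0).round(3) if w.any() else "")
    for (u,v) in ([(215,238),(228,238),(228,260),(280,240),(292,240),(290,280),(226,310)] if n=="h1" else [(140,255),(150,255),(360,255),(110,285)]):
        print((u,v),d[v,u].round(3),C[v,u].round(3))
    k=w&(C[...,2]>0); print("pts ahead of TCP",k.sum()); 
    h,e=np.histogram(C[w][:,2],bins=np.arange(-.12,.06,.01)); print(h,e.round(2))
s=r.read_state(); print(s["joint_positions"],s["eef_pos"],s["tau"].round(2),s["grip_width"])
f=np.load("pics/h1.npz");cv2.imwrite("pics/h1z.png",cv2.resize(f["p"][200:350,150:350,::-1],None,fx=4,fy=4))
```

```text
s1 35377 [-0.011 -0.073 -0.107] [ 0.023  0.076 -0.025]
(140, 255) 0.129 [ 0.013 -0.042 -0.038]
(150, 255) 0.14 [ 0.008 -0.041 -0.028]
(360, 255) 0.135 [ 0.01   0.044 -0.033]
(110, 285) 0.108 [ 0.013 -0.045 -0.06 ]
pts ahead of TCP 0
[    0  2369 10278  7910  7880  1584  1847  1800  1373   336     0     0
     0     0     0     0     0] [-0.12 -0.11 -0.1  -0.09 -0.08 -0.07 -0.06 -0.05 -0.04 -0.03 -0.02 -0.01
 -0.    0.01  0.02  0.03  0.04  0.05]
h1 39997 [-0.012 -0.06  -0.107] [ 0.023  0.062 -0.013]
(215, 238) 0.145 [ 0.013 -0.015 -0.022]
(228, 238) 0.145 [ 0.012 -0.009 -0.022]
(228, 260) 0.141 [ 0.006 -0.009 -0.028]
(280, 240) 0.143 [ 0.013  0.012 -0.024]
(292, 240) 0.142 [ 0.013  0.017 -0.025]
(290, 280) 0.111 [ 0.014  0.013 -0.057]
(226, 310) 0.125 [-0.005 -0.009 -0.048]
pts ahead of TCP 0
[    0  2232 10577  9098  5598  7304  1917  1274   980   788   229     0
     0     0     0     0     0] [-0.12 -0.11 -0.1  -0.09 -0.08 -0.07 -0.06 -0.05 -0.04 -0.03 -0.02 -0.01
 -0.    0.01  0.02  0.03  0.04  0.05]
[4.47027849e-01 6.97533646e-01 1.11387021e+00 4.87998621e-06
 1.33103162e+00 4.79036734e-01] [0.58236849 0.36391151 0.14944994] [-0.000e+00 -6.098e+01 -2.513e+01 -0.000e+00  1.000e-02  0.000e+00] 0.02015966937042405
```

View pics/h1z.png

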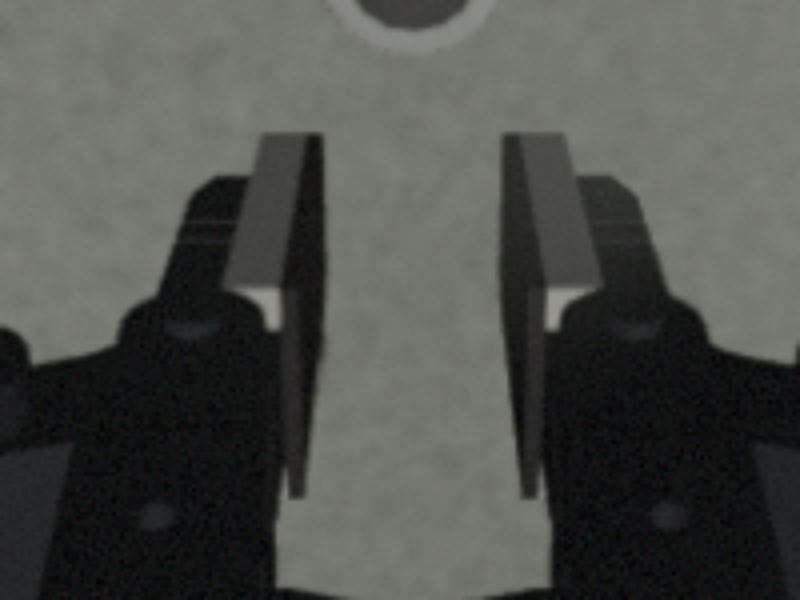

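The wrist depth puts the fingertips at tool z ≈ -14 mm (with the jaws at 20 mm), not +25 mm. The side view agrees that they sit higher than stated. So the pads really are about 38 mm further back than the text says, and the fingers closed above the sleeve. I'll go down about 38 mm lower under a force guard, so that if I'm wrong the move stops gently.

Run:
```python
from workcell import r, command_gripper, optics
from h import *
Q=q(-.032)
command_gripper(.075); s=r.read_state(); print(s["time_s"],s["grip_width"])
r.move_straight([.5825,.3645,.065],Q,speed=.15)
print("stop",r.move_straight([.5825,.3645,.014],Q,speed=.06,max_force=6))
s=r.read_state(); print(s["time_s"],s["eef_pos"],s["contact_force"])
command_gripper(.02,40); s=r.read_state(); print(s["time_s"],s["grip_width"],s["eef_pos"],s["contact_force"])
if s["grip_width"]>.03:
    r.move_straight([.5825,.3645,.15],Q,speed=.12); r.hold(.1); s=r.read_state(); print(s["grip_width"],s["contact_force"])
snap("h2")
```

```text
8.45 0.07481056193763273
stop False
10.1667 [0.5828162  0.36467159 0.01444406] [ 0.29683063  0.31941148 -0.45646625]
10.6083 0.03572156280845714 [0.58264177 0.36462832 0.01457219] [-0.73307026 -0.90390285  3.27271327]
0.03546325526792152 [-0.35932976 -0.22311766 -3.18394945]
h2 11.9917 [0.58210901 0.36426843 0.14892116]
```

View pics/h2.png

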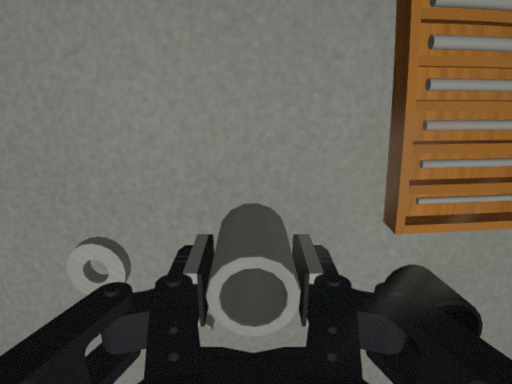

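The sleeve is held now: width 35.7 mm, with its weight showing in the force reading. I'll find it in the hand, then look again at the spigot from a matching pose.

```bash
python3 - <<'E'
from workcell import r, command_gripper, optics
from h import *
Q=q(-.032)
r.move_straight([.5825,.3645,.2166],Q,speed=.3)
r.reach([.5445,-.005,.2166],Q); r.hold(.3); snap("g2")
E
python3 - <<'E'
from workcell import optics
from h import *
m=optics.camera_model("wrist"); E0={"eef_pos":np.zeros(3),"eef_rot":[0,0,0,1]}
f=np.load("pics/h2.npz"); C=cloud(m,f["d"],E0); z=C[...,2]
w=np.zeros(z.shape,bool); w[245:345,200:310]=1; k=w&(abs(z+.0455)<.006)&(f["d"]>0)
for zz in (-.0455,): 
    k=cv2.morphologyEx(k.astype(np.uint8),cv2.MORPH_OPEN,np.ones((3,3)))
    P=C[k>0]; print(len(P),np.median(P,0).round(4)); cn,_=cv2.findContours(k,cv2.RETR_EXTERNAL,cv2.CHAIN_APPROX_NONE); c=max(cn,key=len)[:,0]; XY=atz(m,c,zz,E0)[:,:2]*1000
    print(cv2.fitEllipse(XY.astype(np.float32)),cv2.fitEllipse(c))
f=np.load("pics/g2.npz"); cv2.imwrite("pics/g2z.png",cv2.resize(f["p"][110:260,170:340,::-1],None,fx=4,fy=4,interpolation=cv2.INTER_CUBIC))
E
```

```text
g2 14.1083 [ 0.54464536 -0.00434309  0.21649145]
4994 [ 0.0019  0.0015 -0.0451]
((0.47438478469848633, 1.4690680503845215), (37.728633880615234, 42.190330505371094), 178.31002807617188) ((253.91932678222656, 292.403076171875), (87.54825592041016, 114.14942932128906), 89.15076446533203)
```

View pics/g2z.png

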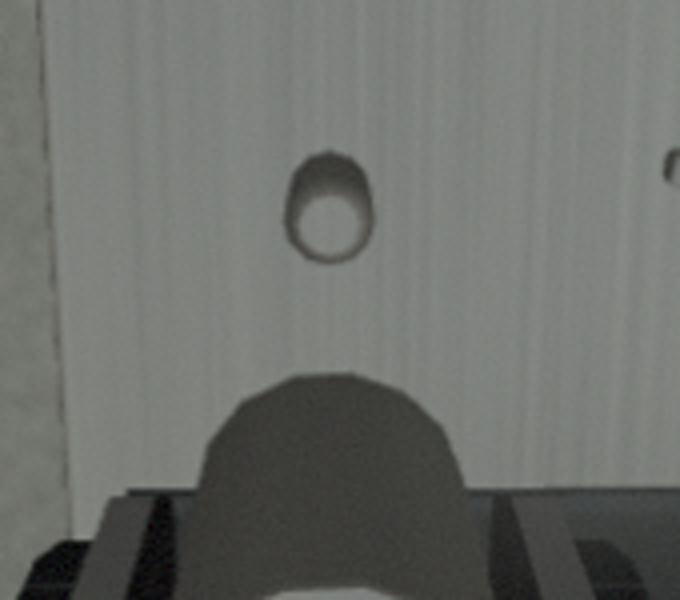

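View pics/g2.png

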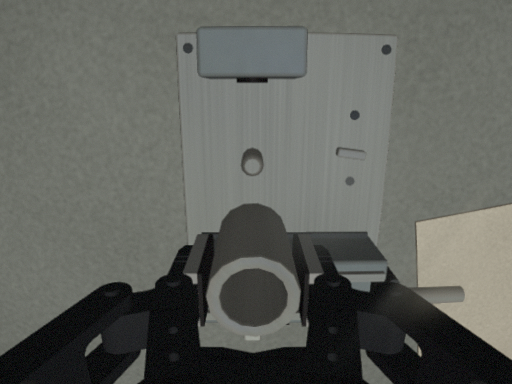

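Compared in the same image region, the spigot puts the TCP target at about (0.5437, -0.0021). I'll lower the sleeve under a force guard.

Run:
```python
from workcell import r, command_gripper, optics
from h import *
Q=q(-.032)
r.move_straight([.5437,-.0021,.085],Q,speed=.2)
r.hold(.1); s=r.read_state(); print(s["time_s"],s["eef_pos"],s["contact_force"])
st=r.move_straight([.5437,-.0021,.0295],Q,speed=.05,max_force=8); s=r.read_state(); print(st,s["time_s"],s["eef_pos"],s["contact_force"],s["torque"],s["grip_width"])
```

```text
15.0667 [ 0.54479892 -0.0022774   0.08651062] [ 0.69568679 -0.71874524 -2.57780486]
True 16.1 [ 0.54354835 -0.00163845  0.03054577] [-0.55117716  1.0195184   5.14299334] [ 0.12342752  0.01123437 -0.03238324] 0.03550326217325281
```

It went down with no contact until TCP z = 0.0305, which is the predicted seated height. I'll release, lift and look.

Run:
```python
from workcell import r, command_gripper, optics
from h import *
Q=q(-.032)
command_gripper(.07); s=r.read_state(); print(s["time_s"],s["eef_pos"],s["contact_force"],s["grip_width"])
r.move_straight([.5437,-.0021,.16],Q,speed=.2); r.hold(.2); snap("p1")
m=optics.camera_model("wrist"); f=np.load("pics/p1.npz"); s={k:f[k] for k in("eef_pos","eef_rot")}
C=cloud(m,f["d"],s); z=C[...,2]; k=(abs(z-.076)<.007)&(f["d"]>0); k[:120]=0;k[260:]=0;k[:,:200]=0;k[:,310:]=0
k=cv2.morphologyEx(k.astype(np.uint8),cv2.MORPH_OPEN,np.ones((2,2))); cn,_=cv2.findContours(k,cv2.RETR_EXTERNAL,cv2.CHAIN_APPROX_NONE); c=max(cn,key=len)[:,0]
e=cv2.fitEllipse(c); print(e,atz(m,[e[0]],.076,s).round(4),np.median(z[k>0]).round(4))
cv2.imwrite("pics/p1s.png",cv2.resize(optics.get_image("side")[0][150:300,170:320,::-1],None,fx=4,fy=4,interpolation=cv2.INTER_CUBIC))
```

```text
16.5333 [ 0.54265967 -0.00137143  0.02941736] [-0.61197304 -0.68142554 -0.12497064] 0.07004075446272442
p1 17.5333 [ 0.5430109  -0.00204585  0.15861947]
((253.8338623046875, 193.36459350585938), (47.22589111328125, 47.81680679321289), 72.27128601074219) [[ 0.5447 -0.0021  0.076 ]] 0.0755
```

View pics/p1.png

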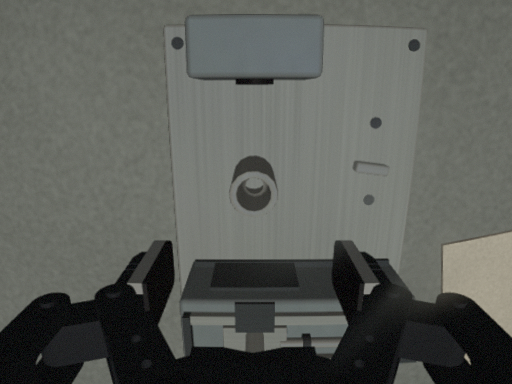

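View pics/p1s.png

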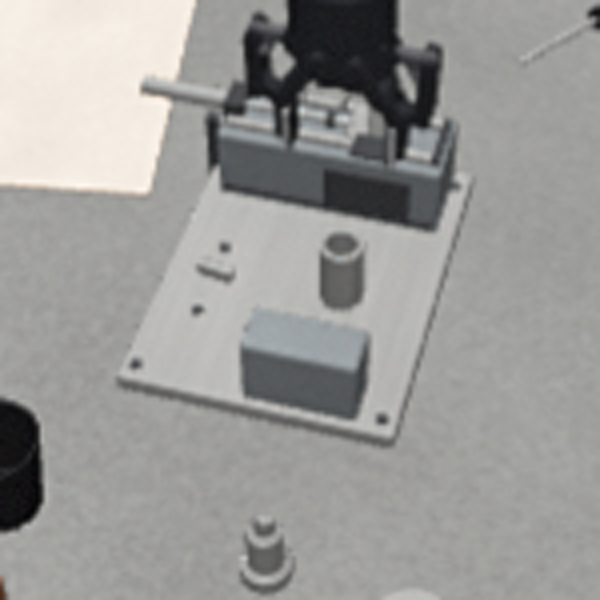

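The sleeve is seated: the spigot shows inside the bore at (254,185) and the rim is at z = 0.0755. Before going to the lug, I'll check the heights of what sits around it on the slide.

Run:
```python
from workcell import optics
from h import *
m=optics.camera_model("wrist")
f=np.load("pics/g1.npz"); s={k:f[k] for k in("eef_pos","eef_rot")}
C=cloud(m,f["d"],s); y=-.032
lug=np.array([.5415,-.120]); R=np.array([[np.cos(y),-np.sin(y)],[np.sin(y),np.cos(y)]])
G=(C[...,:2]-lug)@R*1000+[-35,-65]; z=C[...,2]*1000
# height max per 6mm x-bin, at |y+65|<14, and wider
for nm,hw in(("core",5),("pad",13),("wide",30)):
    k=(abs(G[...,1]+65)<hw)&(z>70)&(z<160)
    print(nm,[(b,int(np.percentile(z[k&(abs(G[...,0]-b)<3)],98)) if (k&(abs(G[...,0]-b)<3)).sum()>2 else None) for b in range(-95,120,6)])
```

```text
core [(-95, 84), (-89, 94), (-83, 93), (-77, 86), (-71, 86), (-65, 86), (-59, 94), (-53, 94), (-47, 94), (-41, 135), (-35, 135), (-29, 136), (-23, 94), (-17, 95), (-11, 95), (-5, 96), (1, 97), (7, 98), (13, 95), (19, 96), (25, 95), (31, 95), (37, 95), (43, 96), (49, 95), (55, 95), (61, 95), (67, 96), (73, 95), (79, 102), (85, 102), (91, 102), (97, 101), (103, 99), (109, 100), (115, 100)]
pad [(-95, 85), (-89, 94), (-83, 93), (-77, 86), (-71, 86), (-65, 86), (-59, 94), (-53, 94), (-47, 94), (-41, 135), (-35, 135), (-29, 135), (-23, 94), (-17, 94), (-11, 95), (-5, 95), (1, 97), (7, 98), (13, 95), (19, 96), (25, 95), (31, 95), (37, 95), (43, 96), (49, 95), (55, 95), (61, 95), (67, 95), (73, 95), (79, 102), (85, 102), (91, 102), (97, 102), (103, 99), (109, 100), (115, 99)]
wide [(-95, 85), (-89, 94), (-83, 93), (-77, 91), (-71, 91), (-65, 92), (-59, 94), (-53, 96), (-47, 96), (-41, 135), (-35, 135), (-29, 135), (-23, 97), (-17, 94), (-11, 95), (-5, 95), (1, 97), (7, 98), (13, 95), (19, 95), (25, 95), (31, 95), (37, 95), (43, 95), (49, 95), (55, 95), (61, 95), (67, 95), (73, 95), (79, 101), (85, 102), (91, 102), (97, 102), (103, 99), (109, 100), (115, 99)]
```

Everything around the lug is 98 mm high or less until the stop block, so I'll keep the fingertips at about 106 mm. Next I'll grip the lug.

Run:
```python
from workcell import r, command_gripper, optics
from h import *
Q=q(-.032)
r.move_straight([.540,-.1212,.16],Q,speed=.2)
st=r.move_straight([.540,-.1212,.093],Q,speed=.08,max_force=6); s=r.read_state(); print(st,s["time_s"],s["eef_pos"],s["contact_force"])
command_gripper(.006,40); s=r.read_state(); print(s["time_s"],s["grip_width"],s["eef_pos"],s["contact_force"])
snap("l1")
cv2.imwrite("pics/l1s.png",cv2.resize(optics.get_image("side")[0][130:280,190:340,::-1],None,fx=4,fy=4,interpolation=cv2.INTER_CUBIC))
```

```text
False 19.3583 [ 0.54038907 -0.1212717   0.09347288] [ 0.40193107 -0.5058826   0.35291187]
19.9 0.01320055436820129 [ 0.54025893 -0.12123775  0.09331212] [0.89320688 0.71167012 1.70517149]
l1 19.9 [ 0.54025893 -0.12123775  0.09331212]
```

View pics/l1.png

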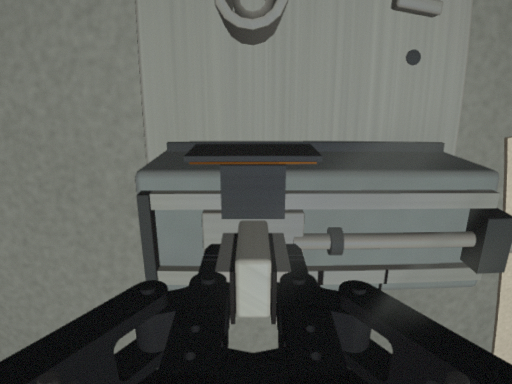

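View pics/l1s.png

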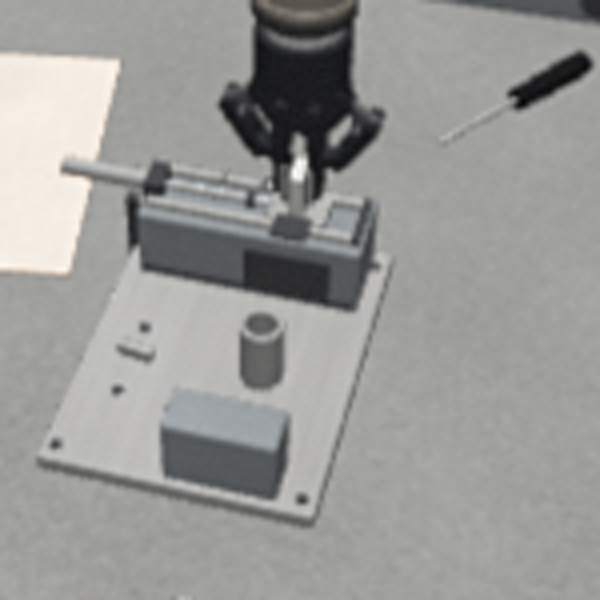

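The lug at (254,285) is between the pads (width 13.2 mm), with the shutter at its closed position. I'll slide it 35 mm along the gauge's +x.

Run:
```python
from workcell import r, command_gripper, optics
from h import *
Q=q(-.032)
st=r.move_straight([.54026+.03498,-.1212-.0011,.093],Q,speed=.04,max_force=30); s=r.read_state(); print(st,s["time_s"],s["grip_width"],s["eef_pos"],s["contact_force"])
r.hold(.4); s=r.read_state(); print(s["time_s"],s["grip_width"],s["eef_pos"],s["contact_force"]); snap("m1")
cv2.imwrite("pics/m1t.png",cv2.resize(optics.get_image("top")[0][135:245,190:310,::-1],None,fx=5,fy=5,interpolation=cv2.INTER_CUBIC))
cv2.imwrite("pics/m1s.png",cv2.resize(optics.get_image("side")[0][130:280,190:340,::-1],None,fx=4,fy=4,interpolation=cv2.INTER_CUBIC))
```

```text
False 21.0333 0.013170455564566478 [ 0.57363217 -0.12222511  0.09326678] [-6.93333054 -0.33559848  7.23315253]
21.4333 0.013495770491514505 [ 0.57355961 -0.12220918  0.09326588] [-7.13017177  0.33814615  8.03130801]
m1 21.4333 [ 0.57355961 -0.12220918  0.09326588]
```

View pics/m1.png

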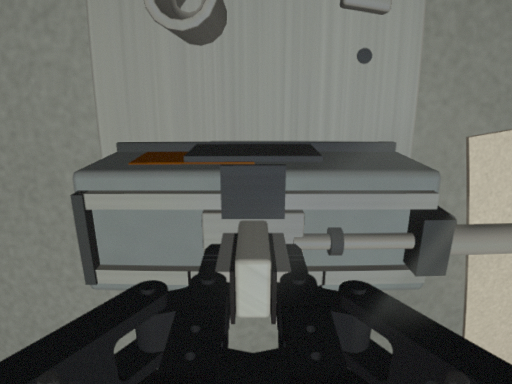

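View pics/m1s.png

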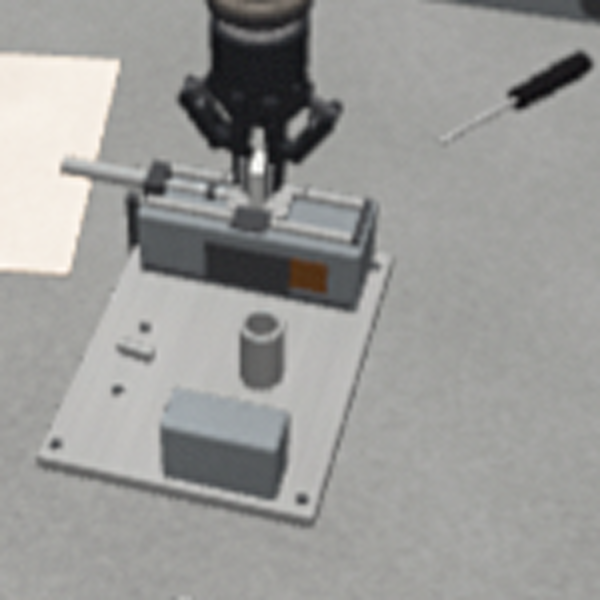

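View pics/m1t.png

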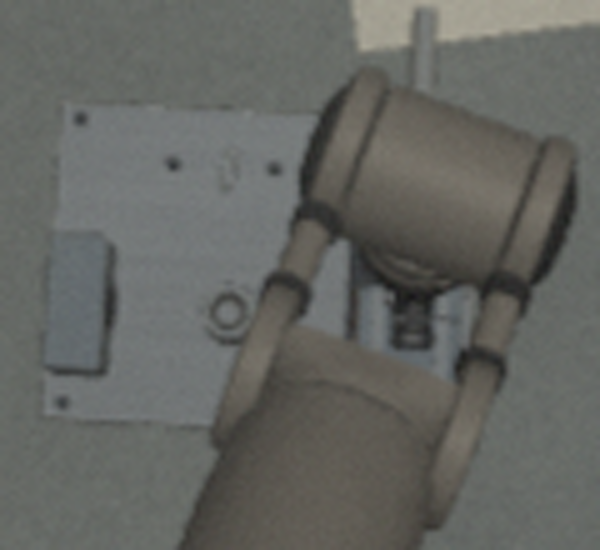

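The TCP moved 33.3 mm. The wrist picture agrees: the house ends shifted about 66 px, or about 33 mm, and the lug has not slipped in the pads. The 7.1 N reaction fits the spring near half travel. The sleeve stands clear of the robot, so I'm handing in.

Run:
```python
from workcell import r
s=r.read_state(); print(s["time_s"],s["grip_width"],s["contact_force"])
r.finish_job()
```

```text
21.5833 0.0136713274202262 [-6.52944231 -0.40220735  7.95842917]
the job is handed in; nothing more can be done
```

I handed the job in at 21.6 s: the sleeve is on the spigot and let go, and the gripper is holding the shutter at about half travel. No verdict was reported.

- **Sleeve:** It went down freely and stopped at the predicted seated height. In the last measurement its rim was at z = 0.0755 m (0.076 expected) and its axis was within about 1 mm of the measured spigot. The spigot showed inside the bore, and nothing was touching the sleeve.
- **Shutter:** I gripped the lug at the closed position and slid it about 33 mm of the 70 mm travel, measured by the tool's movement and backed by the shift in the wrist picture. It stayed far from the far stop. The spring reaction along the slide was 6.5–7.1 N, close to the roughly 7.6 N expected there.
- **Bystanders:** The pictures showed no sign that any had moved, but I did not measure their final positions.

Some things disagreed along the way:

- **Fingertip position:** The first grasp closed on air above the sleeve and did not move it. The wrist depth and the side view showed the fingertips about 38 mm farther back from the TCP than stated, so I corrected all later heights for that.
- **Camera offsets:** The wrist and top cameras differed by 1–3 mm.
- **Vertical force:** While holding the lug, the tool also reads an upward force of about 8 N. I did not find the cause.

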